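# Stack the empty sample tray on the loaded one, turned half round

### The arm

A 6-joint arm with a two-finger parallel gripper is mounted at the origin on a cart in front of the work surface, level with it; the furniture and walls round the work are solid. World frame = base frame: x ahead of the robot, y to its left, z up, the work surface at z = 0. Lengths are in m, angles in rad, forces in N, time in s.
With the tool pointing down it reaches from about 0.275 to 0.725 m from the base axis. Payload 15.9 kg.
Tool frame: the origin (TCP) lies midway between the tips of the shut fingers; the grasp point (between the pads) lies env.grip_depth behind it (env.grip_depth is the distance from the TCP to the grasp point, in m); z points along the fingers, x is the direction in which the jaws open and shut, and the axes are right-handed (so a half turn about z gives the same grasp; the last joint's range is limited). The gripper opens to 85 mm and grips with 20 to 120 N. Pads are 22 mm wide; open, the fingers measure 114 mm over their backs; the gripper's body (76 mm by 85 mm) begins 54 mm behind the grasp point. The pads swing forward as they close: fully open they stand 13 mm farther back than shut.
Start: joints at [-1.288, 0.213, -0.034, 1.323, 0, 1.571], TCP at [0.14, -0.48, 0.231] pointing down, gripper open.
Joint ranges: [-2.98, 2.98], [-0.74, 1.72], [-1.14, 1.35], [-2.1, 2.04], [-1.57, 1.44], [-3.14, 3.14]. Speed limits (rad/s): [1.89, 1.89, 2.39, 2.57, 3.14, 3.14].

### API

Orientations are given as a unit quaternion [x, y, z, w].
In Python, from rig import env gives the robot as it stands.
- The arm moves only by the tool jog_arm, never from a script. Its argument "targets" is one flat list of numbers, 7 for each row, row after row: the shift along the world's x, y, z as a fraction of full scale, then the turn, a rotation vector about the world's x, y, z as a fraction of full scale, then the opening, from -1 (shut) to 1 (fully open). A call has 1 to 20 rows; each row shifts and turns the pose as measured when the row begins; what a row does not reach is not made up. Full scale, the value 1, is 0.25 m for a shift and 90 degrees for a turn. A row lasts 1/12 s, in which the tool goes at most 41.7 mm and 7.16 degrees, less where a joint would pass 70% of its speed; a pose out of reach is approached as far as the arm can. A call with a number of a shift or a turn outside -1 to 1 is refused whole. A call with a gripper value outside its range is refused whole. The fingers move at their own pace and stop on an object; the grip force is fixed at half the most. Time passes only in rows, so rows that do not move let the fingers close. It gives the time, the measured TCP pose, the force and the opening at its end, in the units of the state.
- env.state(): the state, without advancing time (a new reading comes with each control period).
- env.read_camera(name): name is "side" or "top"; returns the picture (480x640x3 uint8, red, green, blue); there is no depth.
- env.get_calibration(name): a dict with "K" (3x3 intrinsics, pixels), "k1" (the pictures are not rectified: a ray, as slopes to the right and down, at radius r is drawn at 1 + k1 r^2 times it, then the intrinsics apply), "world_to_cam" (4x4, takes a point from world to camera coordinates). Camera axes: x right, y down, z forward; pixel columns grow to the right and rows downward; lengths in m; the calibration is good to about 2 mm. A picture is of the moment at which its call begins. get_calibration takes no time and is no camera call.
- env.sign_off(): hands the job in, once; it reports no verdict.
Trained networks look in the newest picture that a camera, given by its name, has taken for a name from the list of things; names that differ only in an ending like _2 or _b are one class to them, and where a whole thing is asked for, a point or a joint stands for the part that bears it (a point fixed in the world has none). Each returns a list of dicts, best first, with "confidence" (0 to 1); they miss things now and then, are a little off and sometimes report something else, mostly with a low value. They report only what shows in the picture. A call takes as long as a camera call.
- env.look_for(query, camera): "xy" ([column, row] in pixels, amid what is visible of it).
The state is a dict: "time": time; "joint_pos": joint angles; "dq": joint speeds; "joint_torque": joint torques, N m; "ee_pos": TCP position; "tool_rot": TCP orientation; "wrist_force": force on the tool from outside, world axes, zero at the start; "torque": the same for the moment, N m; "finger_gap": opening from 0.0 (shut) to 1.0 (fully open).
Only numpy, scipy, OpenCV 4.12 (cv2) and the standard library are available. Lean on these libraries where they do the work, as an engineer would, in place of code of your own. Each camera call takes 0.05 s, during which the arm holds its last target. There are 200 camera calls.

### The job

Two identical grey stack-nest trays stand on the desk facing the same way; one holds two sample tubes, the other is empty. Turn the empty tray half round and set it squarely on top of the tray with the tubes, so that it rests level on the rim lugs instead of nesting into the tray, and let go. Leave the loaded tray and the plain lugless tray standing where they are.

Things in the scene. Friction and masses are not known exactly. Their poses are not given: they have to be found in the camera images.
- empty_tray: empty grey stack-nest tray, 150 (x) x 60 (y) x 52 mm high, 0.15 kg; origin: centre of underside, z up. Its top 20 mm is an upright rim band, outer sides 60 mm apart: grip it there, across the width at mid-length. The tub below tapers to a foot 130 x 42 mm. Rim lugs (25 mm long, tops flush with the rim): two in the corners of the +x end, which has a white card outside, one mid -x end
- loaded_tray: identical tray with two red sample tubes lying in it below the rim; 0.35 kg, loose. Same axes: +x end has two corner lugs and card, -x end one middle lug; rim and lugs 52 mm above its origin. With x axes opposite, the empty tray stands on its lugs, undersides 52 mm apart; facing the same way it nests, 20 mm apart. At the start both face alike within 30 degrees
- plain_tray: bystander: plain straight-sided grey open box without lugs, empty, 150 x 60 x 40 mm; origin at the centre of its underside. The three trays stand side by side on the desk in any order
- empty_tray_card_end (a point): middle of the empty tray's +x rim edge (the end with the white card and two lugs), 75 mm from its centre, 52 mm above its underside

How it is judged:
At the end, for the whole second after the job is handed in: The empty tray stands at rest on the lugs of the loaded tray, which stands upright on the desk: turned half round (lengths aligned within 10 degrees, card ends opposite), centred within 15 mm, its underside 47 to 57 mm above the loaded tray's underside, level within 4.5 degrees (horizontal distance between empty_tray and loaded_tray below 0.015 m and angle between the x axis of empty_tray and the x axis of loaded_tray, either way round below 0.18 rad and x of empty_tray_card_end in the frame of loaded_tray below -0.05 m and z of empty_tray in the frame of loaded_tray between 0.047 and 0.057 m and angle between each of empty_tray, loaded_tray's own z axis and vertical below 0.08 rad and height (world z) of loaded_tray below 0.01 m and linear speed of empty_tray below 0.03 m/s); the robot touches nothing.
It fails at once if the loaded tray is shifted by more than 40 mm (distance of loaded_tray from where it was at the start of the episode above 0.04 m).
It fails at once if the plain tray is shifted by more than 30 mm (distance of plain_tray from where it was at the start of the episode above 0.03 m).
It also fails if it takes over 38 s, if anything falls off the work surface, if the arm or the gripper's body presses on something with over 40 N, if the wrist force passes 120 N, or if a joint passes its speed limit or range.

## Working session

There is one attempt and no reset: what is moved stays moved. The work goes in short steps, Python scripts to look and compute and a tool call to move; the robot and the scene stay as the last step left them, time stands still between calls to the robot, and variables do not carry over. Pictures are saved under pics/ and viewed, about 8 in all and at most 12, crops included, and the job is handed in when it is done.

Besides the shell and the picture viewer there is one more tool, called as name(argument=value, ...) on one line, values as JSON. jog_arm: Moves the arm, as the interface text tells. Shift numbers are shares of 0.25 m and turn numbers shares of 90 degrees, none past 1 either way. Its arguments: {"type":"object","properties":{"targets":{"type":"array"}},"required":["targets"]}

```bash
mkdir -p pics
cat > h.py <<'E'
import numpy as np, cv2
from rig import env
def snap(cam,name,crop=None,scale=1):
    im=env.read_camera(cam)[:,:,::-1].copy()
    if crop: x0,y0,x1,y1=crop; im=im[y0:y1,x0:x1]
    if scale!=1: im=cv2.resize(im,None,fx=scale,fy=scale,interpolation=cv2.INTER_CUBIC)
    cv2.imwrite('pics/'+name,im)
def ray(cam,uv):
    c=env.get_calibration(cam);K=np.array(c['K']);T=np.array(c['world_to_cam'])
    p=cv2.undistortPoints(np.array([[uv]],float),K,np.array([c['k1'],0,0,0.]))[0,0]
    d=T[:3,:3].T@np.array([p[0],p[1],1]);o=-T[:3,:3].T@T[:3,3]
    return o,d
def at_z(cam,uv,z):
    o,d=ray(cam,uv);return o+d*(z-o[2])/d[2]
def proj(cam,P):
    c=env.get_calibration(cam);T=np.array(c['world_to_cam'])
    r,_=cv2.Rodrigues(T[:3,:3])
    return cv2.projectPoints(np.array(P,float).reshape(-1,1,3),r,T[:3,3],np.array(c['K']),np.array([c['k1'],0,0,0.]))[0][:,0]
E
python3 - <<'E'
from h import *
snap('top','t0.png'); snap('side','s0.png')
for q in ['empty_tray','loaded_tray','plain_tray','empty_tray_card_end']:
  print(q,[(np.round(d['xy']),round(d['confidence'],2)) for d in env.look_for(q,'top')])
for c in('top','side'):print(c,np.round(ray(c,(320,240)),2))
s=env.state();print(s['time'],s['ee_pos'],s['tool_rot'],s['finger_gap'],env.grip_depth)
E
```

```text
empty_tray [(array([230., 236.]), 0.93)]
loaded_tray [(array([483., 236.]), 0.89)]
plain_tray [(array([355., 250.]), 0.89)]
empty_tray_card_end [(array([230., 241.]), 0.89)]
top [[ 0.37  0.09  1.05]
 [ 0.1   0.04 -0.99]]
side [[ 0.32 -0.54  0.64]
 [ 0.15  0.72 -0.68]]
0.3 [ 0.13947794 -0.48000539  0.23114189] [ 7.99690967e-01 -6.00411787e-01 -1.68943014e-04 -1.20401963e-04] 1.0020074506539574 0.0187
```

View pics/t0.png

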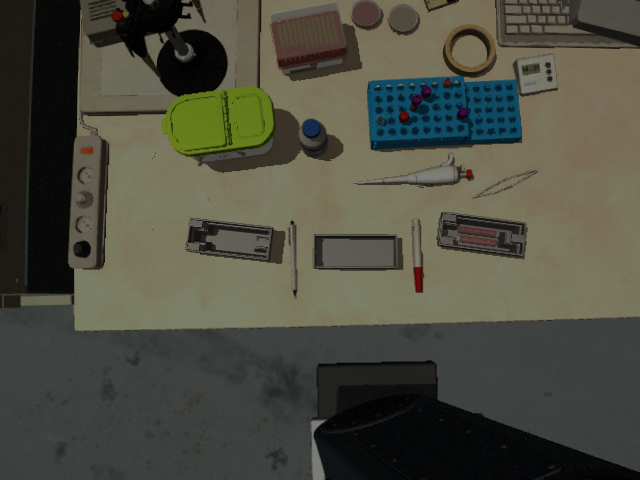

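View pics/s0.png

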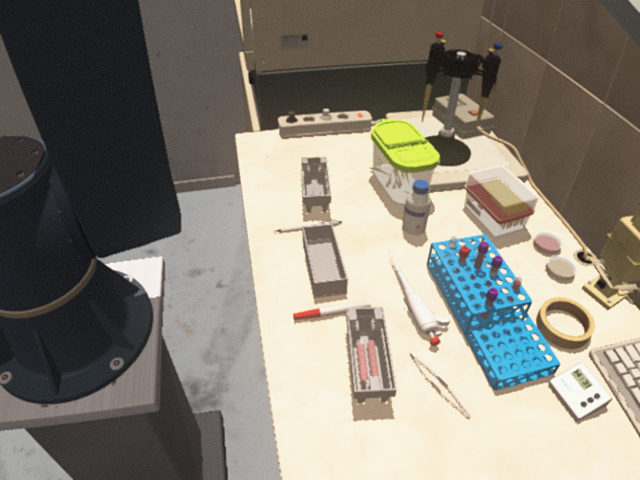

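The top view shows the empty tray at about (230,240), the plain one at (358,251) and the loaded one, with red tubes, at (482,235). Their lengths run along the columns. I'll zoom in for the corners and lugs.

Run:
```python
from h import *
im=env.read_camera('top')[:,:,::-1]
f=lambda x0,y0:cv2.resize(im[y0:y0+66,x0:x0+110],None,fx=7,fy=4.5*7/4.5,interpolation=cv2.INTER_CUBIC)[:290*2]
a=cv2.resize(im[210:270,180:280],(500,300),interpolation=cv2.INTER_CUBIC)
b=cv2.resize(im[205:265,430:530],(500,300),interpolation=cv2.INTER_CUBIC)
o=np.vstack([a,b]); o=np.clip(o.astype(float)*1.5,0,255).astype('uint8')
cv2.imwrite('pics/z0.png',o)
```

```text
(no output)
```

View pics/z0.png

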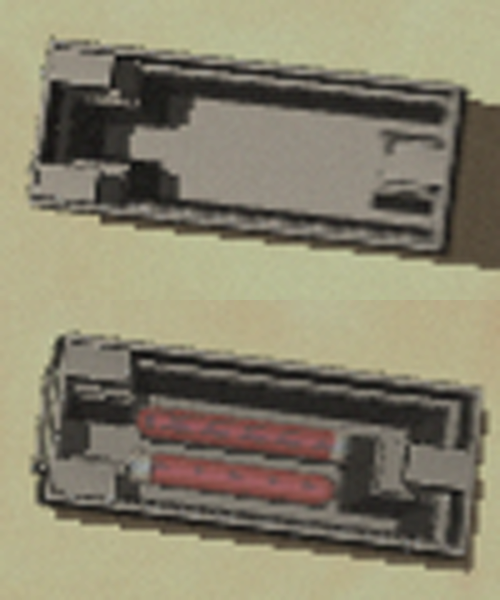

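```bash
cat > fit.py <<'E'
from h import *
from scipy.optimize import least_squares
B=np.array([[75,30],[75,-30],[-75,30],[-75,-30]])/1000
def fit(P):  # P: world rim corners xy
    def r(p):
        c,s=np.cos(p[2]),np.sin(p[2]);return (B@np.array([[c,s],[-s,c]])+p[:2]-P).ravel()
    m=P.mean(0);d=(P[0]+P[1]-P[2]-P[3])
    q=least_squares(r,[*m,np.arctan2(d[1],d[0])]);return q.x,np.abs(q.fun).max()
E
python3 - <<'E'
from fit import *
# order: +x end (image left): +y side of tray (= toward -worldx = image bottom) first
for n,off,c in [('empty',(180,210),[(32,205),(50,40),(447,250),(465,88)]),('loaded',(430,205),[(40,203),(65,35),(465,263),(482,88)])]:
    P=np.array([at_z('top',((u+.5)/5-.5+off[0],(v+.5)/5-.5+off[1]),.052)[:2] for u,v in c])
    print(n,fit(P),P.round(3).tolist())
print(at_z('top',(358,251),.04))
E
```

```text
empty (array([0.4788297 , 0.2942767 , 1.43376516]), np.float64(0.001176309058190217)) [[0.46, 0.372], [0.519, 0.365], [0.44, 0.223], [0.497, 0.216]]
loaded (array([ 0.47458127, -0.15455794,  1.40843141]), np.float64(0.0013959292835115655)) [[0.457, -0.075], [0.516, -0.086], [0.432, -0.224], [0.493, -0.233]]
[0.45145319 0.06529601 0.04      ]
```

jog_arm(targets=[0.087, 0.127, 0, 0, 0, 0.037, 1, 0.087, 0.127, 0, 0, 0, 0.037, 1, 0.087, 0.127, 0, 0, 0, 0.037, 1, 0.087, 0.127, 0, 0, 0, 0.037, 1, 0.087, 0.127, 0, 0, 0, 0.037, 1, 0.087, 0.127, 0, 0, 0, 0.037, 1, 0.087, 0.127, 0, 0, 0, 0.037, 1, 0.087, 0.127, 0, 0, 0, 0.037, 1, 0.087, 0.127, 0, 0, 0, 0.037, 1, 0.087, 0.127, 0, 0, 0, 0.037, 1, 0.087, 0.127, 0, 0, 0, 0.037, 1, 0.087, 0.127, 0, 0, 0, 0.037, 1, 0.032, 0.158, 0, 0, 0, 0.037, 1, 0.032, 0.158, 0, 0, 0, 0.037, 1, 0.032, 0.158, 0, 0, 0, 0.037, 1, 0.032, 0.158, 0, 0, 0, 0.037, 1, 0.032, 0.158, 0, 0, 0, 0.037, 1, 0.032, 0.158, 0, 0, 0, 0.037, 1, 0.032, 0.158, 0, 0, 0, 0.037, 1, 0.032, 0.158, 0, 0, 0, 0.037, 1])

```text
time: 2.02
ee_pos: [0.4681, 0.242, 0.2314]
tool_rot: [0.999, -0.041, 0.004, -0.0]
wrist_force: [1.4, -0.2, 0.7]
finger_gap: 1.0
```

jog_arm(targets=[0.011, 0.052, -0.131, 0, 0, -0.009, 1, 0.011, 0.052, -0.131, 0, 0, -0.009, 1, 0.011, 0.052, -0.131, 0, 0, -0.009, 1, 0.011, 0.052, -0.131, 0, 0, -0.009, 1, 0, 0, 0, 0, 0, 0, 1, 0, 0, 0, 0, 0, 0, 1])

```text
time: 2.52
ee_pos: [0.48, 0.3061, 0.0956]
tool_rot: [0.998, -0.063, 0.006, -0.002]
wrist_force: [-0.8, 0.1, 0.6]
finger_gap: 0.999
```

```bash
cat > st.py <<'E'
from h import *
from scipy.spatial.transform import Rotation as R
def st():
    s=env.state();M=R.from_quat(s['tool_rot']).as_matrix()
    print('t',round(s['time'],2),'p',np.round(s['ee_pos'],4),'xang',round(np.degrees(np.arctan2(M[1,0],M[0,0])),2),'z',np.round(M[:,2],4),'F',np.round(s['wrist_force'],1),'gap',round(s['finger_gap'],3),'j',np.round(s['joint_pos'],2))
if __name__=='__main__': st()
E
python3 st.py
```

```text
t 2.52 p [0.48   0.3061 0.0956] xang -7.24 z [ 0.012   0.0034 -0.9999] F [-0.8  0.1  0.6] gap 0.999 j [ 0.57  0.4  -0.12  1.03 -0.    2.27]
```

jog_arm(targets=[-0.005, -0.047, 0, -0.002, 0.008, -0.007, 1, 0, 0, 0, 0, 0, 0, 1, 0, 0, -0.064, 0, 0, 0, 1, 0, 0, -0.064, 0, 0, 0, 1, 0, 0, -0.064, 0, 0, 0, 1, 0, 0, -0.064, 0, 0, 0, 1, 0, 0, -0.05, 0, 0, 0, 1, 0, 0, 0, 0, 0, 0, 1, 0, 0, 0, 0, 0, 0, 1])

```text
time: 3.27
ee_pos: [0.4864, 0.2912, 0.0307]
tool_rot: [0.997, -0.072, 0.007, -0.005]
wrist_force: [0.0, 0.7, 0.9]
finger_gap: 0.999
```

```bash
python3 st.py
python3 - <<'E'
from h import *
snap('side','s1.png',(240,130,400,250),5)
E
```

```text
t 3.27 p [0.4864 0.2912 0.0307] xang -8.23 z [ 0.014   0.0087 -0.9999] F [0.  0.7 0.9] gap 0.999 j [ 0.54  0.45 -0.23  0.88  0.    2.25]
```

View pics/s1.png

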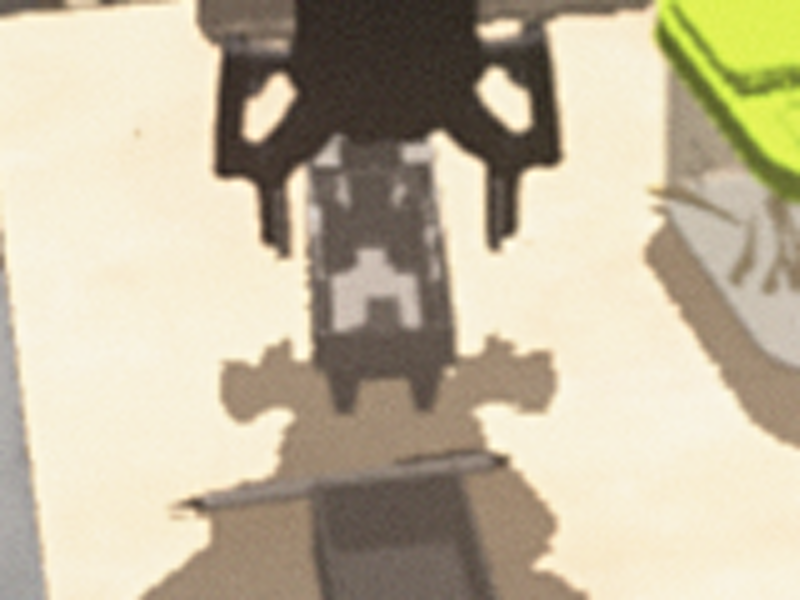

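The fingers straddle the empty tray. At z≈0.03 they still sit about 7 mm too far in +x. I'll correct that and the tilt, then go lower.

jog_arm(targets=[-0.03, 0.012, -0.03, -0.006, 0.009, 0.004, 1, 0, 0, -0.03, 0, 0.003, 0, 1, 0, 0, -0.015, 0, 0.002, 0, 1, 0, 0, 0, 0, 0, 0, 1])

```text
time: 3.65
ee_pos: [0.4802, 0.2955, 0.0143]
tool_rot: [0.998, -0.068, -0.003, -0.0]
wrist_force: [0.6, -0.2, -0.7]
finger_gap: 1.001
```

```bash
python3 st.py
```

```text
t 3.65 p [0.4802 0.2955 0.0143] xang -7.85 z [-0.0056  0.0014 -1.    ] F [ 0.6 -0.2 -0.7] gap 1.001 j [ 0.55  0.48 -0.23  0.87  0.    2.26]
```

Position, yaw and tilt all match. Closing.

jog_arm(targets=[0, 0, 0, 0, -0.002, 0, -1, 0, 0, 0, 0, 0, 0, -1, 0, 0, 0, 0, 0, 0, -1, 0, 0, 0, 0, 0, 0, -1, 0, 0, 0, 0, 0, 0, -1, 0, 0, 0, 0, 0, 0, -1, 0, 0, 0, 0, 0, 0, -1, 0, 0, 0, 0, 0, 0, -1])

```text
time: 4.32
ee_pos: [0.4802, 0.2954, 0.0144]
tool_rot: [0.998, -0.068, -0.001, -0.0]
wrist_force: [-0.8, -0.4, -2.3]
finger_gap: 0.697
```

```bash
python3 st.py
```

```text
t 4.32 p [0.4802 0.2954 0.0144] xang -7.84 z [-0.0024  0.001  -1.    ] F [-0.8 -0.4 -2.3] gap 0.697 j [ 0.55  0.48 -0.23  0.86  0.    2.26]
```

jog_arm(targets=[0, 0, 0.04, 0, 0, 0, -1, 0, 0, 0.07, 0, 0, 0, -1, 0, 0, 0.1, 0, 0, 0, -1, 0, 0, 0.1, 0, 0, 0, -1, 0, 0, 0.1, 0, 0, 0, -1, 0, 0, 0.1, 0, 0, 0, -1, 0, 0, 0.1, 0, 0, 0, -1, 0, 0, 0.06, 0, 0, 0, -1, 0, 0, 0.03, 0, 0, 0.02, -1, 0, -0.03, 0, 0, 0, 0.04, -1, 0, -0.07, 0, 0, 0, 0.07, -1, 0, -0.07, 0, 0, 0, 0.07, -1])

```text
time: 5.32
ee_pos: [0.4772, 0.2526, 0.2066]
tool_rot: [0.996, 0.094, 0.0, -0.001]
wrist_force: [0.2, -0.6, -1.7]
finger_gap: 0.693
```

```bash
python3 st.py
```

```text
t 5.32 p [0.4772 0.2526 0.2066] xang 10.75 z [-1.0e-04  2.1e-03 -1.0e+00] F [ 0.2 -0.6 -1.7] gap 0.693 j [0.49 0.3  0.02 1.29 0.   1.87]
```

jog_arm(targets=[0, -0.07, 0, 0, 0, 0.07, -1, 0, -0.07, 0, 0, 0, 0.07, -1, 0, -0.07, 0, 0, 0, 0.07, -1, 0, -0.07, 0, 0, 0, 0.07, -1, 0, -0.07, 0, 0, 0, 0.07, -1, 0, -0.07, 0, 0, 0, 0.07, -1, 0, -0.07, 0, 0, 0, 0.07, -1, 0, -0.07, 0, 0, 0, 0.07, -1, 0, -0.07, 0, 0, 0, 0.07, -1, 0, -0.07, 0, 0, 0, 0.07, -1, 0, -0.07, 0, 0, 0, 0.07, -1, 0, -0.07, 0, 0, 0, 0.07, -1, 0, -0.07, 0, 0, 0, 0.07, -1, 0, -0.07, 0, 0, 0, 0.07, -1, 0, -0.07, 0, 0, 0, 0.07, -1, 0, -0.07, 0, 0, 0, 0.07, -1, 0, -0.07, 0, 0, 0, 0.07, -1, 0, -0.07, 0, 0, 0, 0.07, -1, 0, -0.07, 0, 0, 0, 0.07, -1, 0, -0.07, 0, 0, 0, 0.07, -1])

```text
time: 6.98
ee_pos: [0.4723, -0.1146, 0.224]
tool_rot: [0.314, 0.949, 0.003, -0.0]
wrist_force: [0.4, 0.0, -2.3]
finger_gap: 0.692
```

```bash
python3 st.py
```

```text
t 6.98 p [ 0.4723 -0.1146  0.224 ] xang 143.4 z [ 0.0013  0.0063 -1.    ] F [ 0.4  0.  -2.3] gap 0.692 j [-0.24  0.19 -0.09  1.3   0.01 -1.17]
```

jog_arm(targets=[0, -0.04, -0.02, 0, 0, 0.06, -1, 0, -0.03, -0.06, 0, 0, 0.06, -1, 0, -0.02, -0.08, 0, 0, 0.05, -1, 0, -0.02, -0.08, 0, 0, 0.04, -1, 0, -0.01, -0.08, 0, 0, 0.03, -1, 0, 0, -0.05, 0, 0, 0.02, -1, 0, 0, 0, 0, 0, 0, -1, 0, 0, 0, 0, 0, 0, -1])

```text
time: 7.65
ee_pos: [0.4718, -0.1503, 0.135]
tool_rot: [0.103, 0.995, 0.003, 0.002]
wrist_force: [-0.1, 0.3, -1.3]
finger_gap: 0.69
```

```bash
python3 st.py
```

```text
t 7.65 p [ 0.4718 -0.1503  0.135 ] xang 168.15 z [ 0.0056  0.0054 -1.    ] F [-0.1  0.3 -1.3] gap 0.69 j [-0.31  0.24 -0.25  1.08  0.01 -1.68]
```

jog_arm(targets=[0.007, -0.021, 0, -0.003, 0.004, 0.029, -1, 0, 0, -0.04, 0, 0, 0, -1, 0, 0, -0.05, 0, 0.001, 0, -1, 0, 0, -0.05, 0, 0.001, 0, -1, 0, 0, -0.02, 0, 0, 0, -1, 0, 0, 0, 0, 0, 0, -1, 0, 0, 0, 0, 0, 0, -1])

```text
time: 8.23
ee_pos: [0.4761, -0.1553, 0.0987]
tool_rot: [0.085, 0.996, -0.0, 0.002]
wrist_force: [0.2, 0.1, -2.8]
finger_gap: 0.693
```

```bash
python3 st.py
python3 - <<'E'
from h import *
a=cv2.resize(env.read_camera('top')[200:275,425:535,::-1],(600,400),interpolation=cv2.INTER_CUBIC)
cv2.imwrite('pics/t2.png',np.clip(a*1.5,0,255).astype('uint8'))
snap('side','s2.png',(310,270,430,430),4)
E
```

```text
t 8.23 p [ 0.4761 -0.1553  0.0987] xang 170.21 z [ 3.5e-03 -8.0e-04 -1.0e+00] F [ 0.2  0.1 -2.8] gap 0.693 j [-0.32  0.28 -0.3   1.    0.   -1.72]
```

View pics/s2.png

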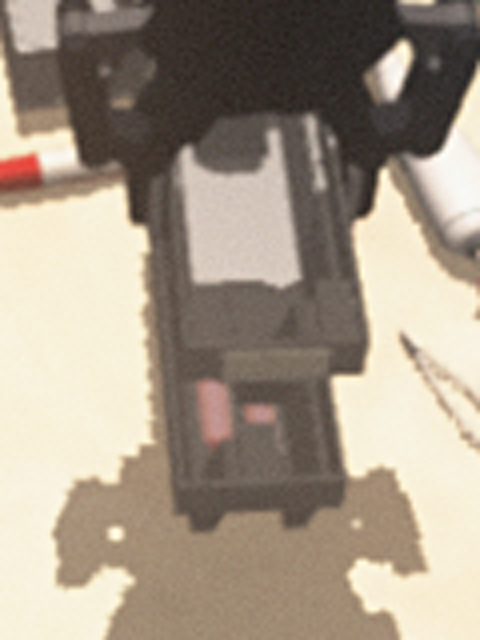

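View pics/t2.png

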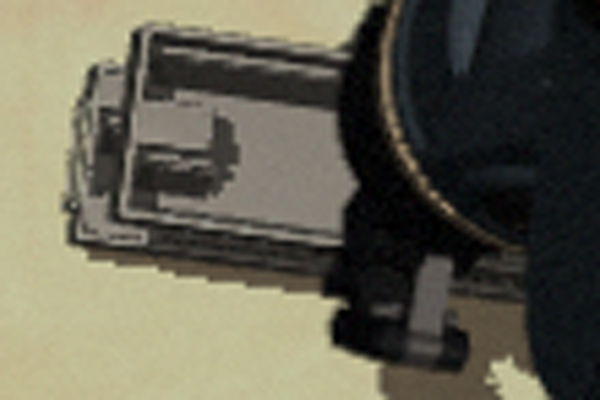

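The side view shows the held tray above the loaded one, with its card end now toward -y. In the top view the left rim corners are at crop (138,28) and (122,215). I'll check those numerically.

Run:
```python
from h import *
f=lambda u,v,z:at_z('top',(u*110/600+425-.4,v*75/400+200-.4),z)[:2]
a,b=f(138,28,.1363),f(122,215,.1363)
print('held',a,b,'mid',(a+b)/2,np.linalg.norm(a-b))
th=np.array([np.cos(1.4084),np.sin(1.4084)])
print('goal mid',np.array([.4746,-.1546])+.075*th)
```

```text
held [ 0.51503594 -0.08338495] [ 0.45803025 -0.07614759] mid [ 0.48653309 -0.07976627] 0.05746327357378906
goal mid [ 0.48672626 -0.0805868 ]
```

The held tray is centred within about 1 mm. Lowering.

jog_arm(targets=[0, 0, -0.03, 0, 0.002, 0.004, -1, 0, 0, -0.03, 0, 0, 0, -1, 0, 0, -0.03, 0, 0.001, 0, -1, 0, 0, -0.02, 0, 0, 0, -1, 0, 0, 0, 0, 0, 0, -1])

```text
time: 8.75
ee_pos: [0.4772, -0.1556, 0.07]
tool_rot: [0.082, 0.997, -0.001, 0.001]
wrist_force: [-0.7, 0.2, -2.2]
finger_gap: 0.693
```

```bash
python3 st.py
```

```text
t 8.75 p [ 0.4772 -0.1556  0.07  ] xang 170.6 z [ 0.0012 -0.0017 -1.    ] F [-0.7  0.2 -2.2] gap 0.693 j [-0.31  0.31 -0.33  0.93 -0.   -1.72]
```

jog_arm(targets=[-0.011, 0, -0.006, 0, 0.001, 0, -1, 0, 0, -0.006, 0, 0, 0, -1, 0, 0, -0.004, 0, 0, 0, -1, 0, 0, 0, 0, 0, 0, -1])

```text
time: 9.08
ee_pos: [0.4741, -0.1556, 0.0667]
tool_rot: [0.082, 0.997, -0.001, -0.0]
wrist_force: [-0.3, -0.9, -2.5]
finger_gap: 0.691
```

```bash
python3 st.py
```

```text
t 9.08 p [ 0.4741 -0.1556  0.0667] xang 170.59 z [-2.0e-04 -1.8e-03 -1.0e+00] F [-0.3 -0.9 -2.5] gap 0.691 j [-0.32  0.3  -0.35  0.92 -0.   -1.72]
```

No contact yet, so I'll go a bit lower.

jog_arm(targets=[0, 0, -0.006, 0, 0, 0, -1, 0, 0, -0.004, 0, 0, 0, -1, 0, 0, 0, 0, 0, 0, -1])

```text
time: 9.33
ee_pos: [0.4744, -0.1558, 0.0667]
tool_rot: [0.082, 0.997, -0.001, 0.001]
wrist_force: [0.2, -0.3, -2.3]
finger_gap: 0.697
```

```bash
python3 st.py
```

```text
t 9.33 p [ 0.4744 -0.1558  0.0667] xang 170.58 z [ 0.0022 -0.0025 -1.    ] F [ 0.2 -0.3 -2.3] gap 0.697 j [-0.32  0.3  -0.35  0.92 -0.   -1.72]
```

jog_arm(targets=[0, 0, -0.012, 0, 0, 0, -1, 0, 0, -0.006, 0, 0, 0, -1])

```text
time: 9.5
ee_pos: [0.4749, -0.156, 0.0662]
tool_rot: [0.082, 0.997, -0.002, 0.003]
wrist_force: [-16.0, 5.6, 33.4]
finger_gap: 0.693
```

```bash
python3 st.py
python3 - <<'E'
from h import *
snap('side','s3.png',(310,270,430,430),4)
E
```

```text
t 9.5 p [ 0.4749 -0.156   0.0662] xang 170.59 z [ 0.0053 -0.0035 -1.    ] F [-16.    5.6  33.4] gap 0.693 j [-0.32  0.3  -0.35  0.91 -0.   -1.72]
```

View pics/s3.png

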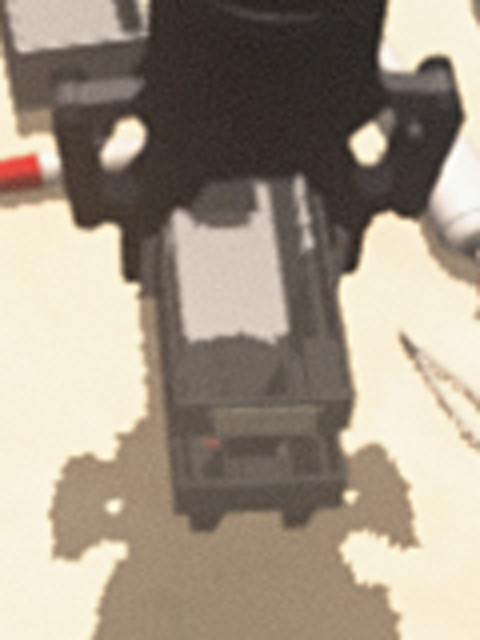

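It has contact at the expected height (0.066), with the upper tray seated on the lugs. I'll relax the load and open.

jog_arm(targets=[0, 0, 0.003, 0, 0, 0, -1, 0, 0, 0, 0, 0, 0, -1])

```text
time: 9.72
ee_pos: [0.4751, -0.1561, 0.0679]
tool_rot: [0.082, 0.997, -0.002, 0.004]
wrist_force: [0.8, 0.3, -2.0]
finger_gap: 0.692
```

```bash
python3 st.py
```

```text
t 9.72 p [ 0.4751 -0.1561  0.0679] xang 170.58 z [ 0.0068 -0.0041 -1.    ] F [ 0.8  0.3 -2. ] gap 0.692 j [-0.32  0.3  -0.35  0.91 -0.   -1.72]
```

jog_arm(targets=[0, 0, -0.005, -0.002, 0.004, 0, -1, 0, 0, 0, 0, 0, 0, 0.6, 0, 0, 0, 0, 0, 0, 1, 0, 0, 0, 0, 0, 0, 1, 0, 0, 0, 0, 0, 0, 1, 0, 0, 0, 0, 0, 0, 1, 0, 0, 0, 0, 0, 0, 1, 0, 0, 0, 0, 0, 0, 1])

```text
time: 10.38
ee_pos: [0.4754, -0.1562, 0.0655]
tool_rot: [0.082, 0.997, -0.004, 0.0]
wrist_force: [0.7, 0.2, -1.0]
finger_gap: 0.997
```

```bash
python3 st.py
```

```text
t 10.38 p [ 0.4754 -0.1562  0.0655] xang 170.58 z [-4.0e-04 -7.5e-03 -1.0e+00] F [ 0.7  0.2 -1. ] gap 0.997 j [-0.31  0.31 -0.35  0.92 -0.01 -1.72]
```

The gripper is open. I'll rise, then back away for a clear look from above.

jog_arm(targets=[0, 0, 0.04, 0, 0, 0, 1, 0, 0, 0.06, 0, 0, 0, 1, 0, 0, 0.1, 0, 0, 0, 1, 0, 0, 0.1, 0, 0, 0, 1, 0, 0, 0.1, 0, 0, 0, 1, 0, 0, 0.1, 0, 0, 0, 1, 0, 0, 0.1, 0, 0, 0, 1, -0.1, -0.1, 0.02, 0, 0, 0, 1, -0.1, -0.12, 0, 0, 0, 0, 1, -0.1, -0.12, 0, 0, 0, 0, 1, -0.1, -0.12, 0, 0, 0, 0, 1, -0.1, -0.12, 0, 0, 0, 0, 1, -0.1, -0.12, 0, 0, 0, 0, 1, -0.1, -0.12, 0, 0, 0, 0, 1, -0.1, -0.12, 0, 0, 0, 0, 1, 0, 0, 0, 0, 0, 0, 1, 0, 0, 0, 0, 0, 0, 1])

```text
time: 11.8
ee_pos: [0.2618, -0.3985, 0.2421]
tool_rot: [0.08, 0.997, -0.007, 0.004]
wrist_force: [0.4, 0.2, 0.3]
finger_gap: 1.0
```

```bash
python3 st.py
python3 - <<'E'
from h import *
im=env.read_camera('top')[205:265,430:530,::-1]
a=np.clip(cv2.resize(im,(500,300),interpolation=cv2.INTER_CUBIC)*1.5,0,255).astype('uint8')
b=cv2.resize(env.read_camera('side')[280:420,320:420,::-1],(214,300),interpolation=cv2.INTER_CUBIC)
cv2.imwrite('pics/f.png',np.hstack([a,b]))
E
```

```text
t 11.8 p [ 0.2618 -0.3985  0.2421] xang 170.79 z [ 0.0067 -0.0151 -0.9999] F [0.4 0.2 0.3] gap 1.0 j [-0.99  0.15 -0.09  1.32 -0.   -2.4 ]
```

View pics/f.png

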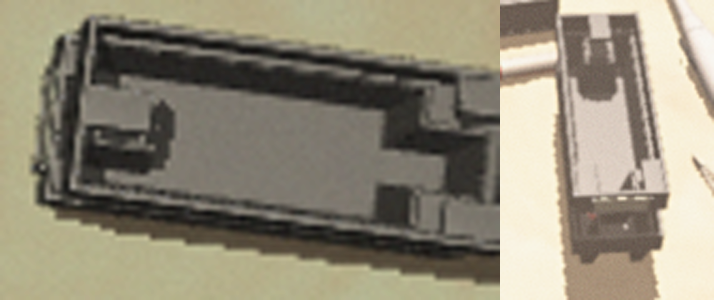

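It's sitting on top and looks level, with the card end at -y. The crop cut off the right end, so I'll view it wider with the expected outlines overlaid: upper rim at z=0.104, lower at 0.052.

Run:
```python
from fit import *
im=env.read_camera('top')[200:270,425:545,::-1]
S=6
a=np.clip(cv2.resize(im,None,fx=S,fy=S,interpolation=cv2.INTER_CUBIC)*1.5,0,255).astype('uint8')
t=1.4084;Rm=np.array([[np.cos(t),np.sin(t)],[-np.sin(t),np.cos(t)]])
C=B@Rm+[.4746,-.1546]
for z,c in((.104,(0,255,0)),(.052,(0,0,255))):
    p=proj('top',np.c_[C,np.full(4,z)]);q=((p-[425,200]+.5)*S-.5)
    print(z,q.round().tolist())
    for x in q: cv2.circle(a,tuple(int(v) for v in x),3,c,1)
cv2.imwrite('pics/f2.png',a)
```

```text
0.104 [[112.0, 257.0], [138.0, 45.0], [645.0, 329.0], [668.0, 117.0]]
0.052 [[81.0, 273.0], [106.0, 72.0], [587.0, 341.0], [609.0, 140.0]]
```

View pics/f2.png

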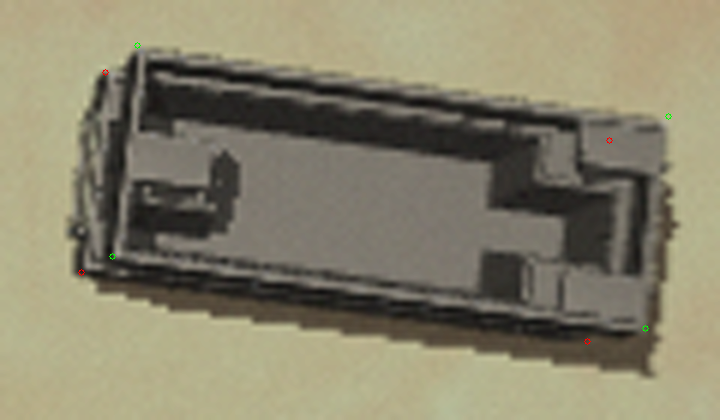

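All four upper rim corners match the z=0.104 model, and the two visible left-end corners of the lower rim haven't moved.

```bash
python3 -c "
from rig import env
print(env.sign_off())"
```

```text
the job is handed in; nothing more can be done
None
```

I gripped the empty tray across its rim, turned it half round and set it on the lugs of the loaded tray. Then I opened the gripper, backed the arm clear and handed the job in at about 12 s of the 38 s limit.

- **Upper tray:** in the last top picture, its four rim corners lie within about 1 px of where they should be. That assumes it is centred, half-turned and standing 52 mm above the loaded tray's underside. Its card end now faces opposite to the loaded tray's.
- **Loaded tray:** the two corners still visible at its left end had not moved. The other two were hidden under the upper tray.
- **Contact force:** I read 33 N up at the wrist (about 37 N in all) while pressing the tray onto the lugs. That is well below the 120 N wrist limit, and I eased it off before letting go.
- **Not measured:** I didn't measure level separately, only judged it from the corner fit and the side view. I also didn't measure the plain tray again; nothing I did came near it.

No check failed or disagreed.

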